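# Find the high spot of a rubber wheel with a dial indicator

### The arm

A 6-joint arm with a two-finger parallel gripper is mounted at the origin on the work surface. World frame = base frame: x ahead of the robot, y to its left, z up, the work surface at z = 0. Lengths are in m, angles in rad, forces in N, time in s.
With the tool pointing down it reaches from about 0.35 to 0.775 m from the base axis. Payload 5.5 kg.
Tool frame: the origin (TCP) lies midway between the tips of the shut fingers; the grasp point (between the pads) lies behind it (env.grip_point_offset is the z of the grasp point in the tool frame, in m); z points along the fingers, y is the direction in which the jaws open and shut (so a half turn about z gives the same grasp; the last joint's range is limited). The gripper opens to 85 mm and grips with 20 to 120 N. Pads are 22 mm wide; open, the fingers measure 114 mm over their backs; the gripper's body (76 mm by 85 mm) begins 54 mm behind the grasp point. The pads swing forward as they close: fully open they stand 13 mm farther back than shut.
Start: joints at [1.09, 0.313, 0.046, 1.304, 0, 1.431], TCP at [0.192, 0.542, 0.231] pointing down, gripper open.
Joint ranges: [-2.76, 2.76], [-0.86, 1.69], [-1.03, 1.26], [-2.2, 2.34], [-1.47, 1.5], [-3.14, 3.14]. Speed limits (rad/s): [2.57, 2.57, 3.14, 3.14, 3.14, 3.14].

### API

Orientations are given as a unit quaternion [w, x, y, z].
In Python, from workcell import env, viewer gives the robot as it stands. The module is installed in compiled form; this text tells all that it offers.
- The arm moves only by the shell command python3 -m inch 'ROWS' [OPENING] [FORCE]. ROWS is JSON, a list of rows, each a list of 2 entries, a list of its own where there are three numbers: the shift along the tool's x, y, z in m, then the turn about the tool's z in degrees. In form: [[[tx, ty, tz], spin], ...]. A call has 1 to 5 rows; each row is the pose to reach, as a shift and turn from the pose measured when the call began, along the tool's axes at that moment; what a row does not reach only later rows make up. A row lasts 1/12 s, in which the tool goes at most 41.7 mm and 7.16 degrees, less where a joint would pass 70% of its speed; a pose out of reach is approached as far as the arm can. A call with a gripper value outside its range is refused whole. OPENING is the closure, from 0 (fully open) to 1 (shut), set as the call begins (- or left out, the last holds). The fingers move at their own pace and stop on an object; FORCE is the grip in N (left out, the last holds). Time passes only in rows, so rows that repeat a pose let the fingers close. It gives the time, the measured TCP pose, the force and the opening at its end, in the units of the state.
- env.get_state(): the state, without advancing time (a new reading comes with each control period).
- viewer.read_camera(name): name is "scene" or "top"; returns a dict with "image" (480x640x3 uint8, red, green, blue), "depth" (480x640 float32, m along the optical axis (not along the pixel's ray), 0 where there is no reading), "vertical_fov" (degrees; the focal length in pixels is half the picture's height over the tangent of half this angle, whatever the lens; pixels are square), "cx", "cy" (the principal point, pixels), "R" (3x3) and "t" (3): a world point X has camera coordinates R X + t. Camera axes: x right, y down, z forward; pixel columns grow to the right and rows downward; lengths in m; the calibration is good to about 2 mm. A picture is of the moment at which its call begins.
- env.hand_in(): hands the job in, once; it reports no verdict.
The state is a dict: "clock": time; "joint_pos": joint angles; "qvel": joint speeds; "tau": joint torques, N m; "tcp_pos": TCP position; "orientation": TCP orientation; "wrist_force": force on the tool from outside, world axes, zero at the start; "ft_torque": the same for the moment, N m; "finger_gap": finger opening in m.
Only numpy, scipy, OpenCV 4.12 (cv2) and the standard library are available. Lean on these libraries where they do the work, as an engineer would, in place of code of your own. Each camera call takes 0.05 s, during which the arm holds its last target. There are 200 camera calls.

### The job

Slide the dial indicator up (it has a black post to hold) until its plunger presses on the tyre, then turn the wheel by its red crank knob, watching the needle, to find the tyre's highest spot; a second, lower high spot does not count. Leave the wheel standing still with the highest spot right under the plunger, the plunger still pressed in at least a millimetre, and let go. Never force the plunger against its stop, and leave the other things lying about where they are.

Things in the scene. Friction and masses are not known exactly. Their poses are not given: they have to be found in the camera images.
- bench: run-out bench: grey steel base plate 410 x 170 mm, 20 mm thick, fixed to the table, may stand turned. Origin on the table under the upright wheel spindle; its +x axis is level and runs from the spindle along the slide to the dial indicator; z up
- spindle (a point): point on the spindle axis 100 mm above the table; axes as the bench's. The wheel lies flat on the spindle under a round yellow clamp plate (radius 80 mm, top at 90 mm). It turns either way without end, drags about 2.5 N at the crank knob, and stays where it is left
- tyre (a point): point on the spindle axis at the middle of the tyre's height. Black rubber tyre, radius 75 mm, 50 to 86 mm above the table, out of round: one high spot 3.5 mm proud (crest radius 78.5 mm, 0.5 mm lower 17 degrees to either side, gone at 46) and a lesser one 2 mm proud (gone at 35), 140 degrees apart. Where they lie round the wheel or relative to the crank is unknown and differs every time
- crank: flat steel crank arm clamped on top of the wheel (turns with it), 22 mm wide, 100 to 108 mm above the table; origin on the spindle axis, x axis points along the arm to the knob, z up
- knob_grip (a point): grip point of the crank's upright red knob, on its axis, 50 mm from the spindle axis, 135 mm above the table. The knob is a round rod 18 mm thick, from 108 to 153 mm above the table, and spins freely on its pin, so it can be held from above at a constant gripper heading while it is led round the circle
- post_grip (a point): grip point of the indicator carriage's upright black post, on its axis, 90 mm above the table; post 14 mm thick, 42 to 115 mm above the table, 76 mm behind the dial's centre, 153 mm behind the free plunger tip. Pushed towards the spindle (bench's -x) it slides the carriage; the slide drags about 5 N and stays where it is left. Axes as the bench's
- carriage (a joint): travel of the carriage towards the wheel in m, 0 = fully back, 0.060 = end of the slide. The plunger meets the round part of the tyre at about 0.038; it starts between 0 and 0.012
- plunger: the indicator's sprung plunger: brass ball tip 8 mm across on a steel rod, level, pointing at the spindle axis, 68 mm above the table. Origin: foremost point of the tip; x axis points back along the rod into the dial. It goes in 8 mm, spring 1 N at first, 3 N when fully in; then it is against its hard stop and is damaged above 10 N
- needle (a joint): dial reading in rad, shown by the red needle on the white upward-facing dial (case 80 mm across, face 82 mm above the table): 0 = plunger free, needle pointing directly away from the wheel; turns clockwise seen from above, 0.5 rad per mm the plunger is pushed in (a mark every mm, every second one thicker); 4.0 = fully in
- bearing: bystander: steel bearing ring, 34 mm across, 12 mm high, lying on the run-out bench's base plate; origin: centre of its underside. Leave it alone
- spacer: bystander: brass spacer ring, 28 mm across, 18 mm high, standing on the base plate; origin: centre of its underside. Leave it alone
- spanner: bystander: steel spanner 170 mm long lying on the table near the robot. Leave it alone
- driver: bystander: screwdriver lying on the table at the right. Leave it alone
- castor: bystander: grey castor wheel, 80 mm across, 32 mm thick, lying on the table beyond the bench; origin: centre of its underside. Leave it alone
- can: bystander: blue can, 54 mm across, 120 mm high, standing beside the bench; origin: centre of its underside. Leave it alone
- core: bystander: upright cardboard core, 60 mm across, 110 mm high, standing beside the bench; origin: centre of its underside. Leave it alone

How it is judged:
By the outcome, as a careful person would: the job done as asked, in the order asked, and still so for the second after the job is handed in, with the robot touching nothing.
It also fails if it takes over 61 s, if anything falls off the work surface, if the arm or the gripper's body presses on something with over 40 N, if the wrist force passes 120 N, or if a joint passes its speed limit or range.

## Working session

There is one attempt and no reset: what is moved stays moved. The work goes in short steps, Python scripts to look and compute and a shell command to move; the robot and the scene stay as the last step left them, time stands still between calls to the robot, and variables do not carry over. Pictures are saved under pics/ and viewed, on a budget of 10 in all, crops included, one or two more only if the job needs it, and the job is handed in when it is done.

```bash
mkdir -p pics; cat > h.py <<'E'
import numpy as np, cv2
from workcell import env, viewer
def cam(n,save=None):
    c=viewer.read_camera(n)
    c['f']=240/np.tan(np.radians(c['vertical_fov'])/2)
    if save: cv2.imwrite('pics/'+save,c['image'][:,:,::-1])
    return c
def at_z(c,u,v,z):
    d=np.array([(u-c['cx'])/c['f'],(v-c['cy'])/c['f'],1]);R=np.array(c['R']);o=-R.T@np.array(c['t']);d=R.T@d
    return o+d*(z-o[2])/d[2]
def cloud(c):
    v,u=np.mgrid[:480,:640];D=c['depth']
    P=np.stack([(u-c['cx'])/c['f']*D,(v-c['cy'])/c['f']*D,D],-1)
    return (P-np.array(c['t']))@np.array(c['R'])
def proj(c,X):
    p=np.array(c['R'])@np.array(X)+np.array(c['t']);return p[0]/p[2]*c['f']+c['cx'],p[1]/p[2]*c['f']+c['cy']
E
python3 - <<'E'
from h import *
a=cam('scene','s1.png');b=cam('top','t1.png')
for c in(a,b):print(c['f'],c['cx'],c['cy'],-np.array(c['R']).T@c['t'])
print(env.get_state(),env.grip_point_offset)
E
```

```text
486.94804501952143 308.3576321626465 225.87673209565867 [1.04878388 0.65086663 0.87550349]
469.8525278068703 320.90070059880554 240.12864384889355 [3.80238924e-01 1.61460757e-04 1.22997526e+00]
{'clock': 0.1, 'joint_pos': array([1.09041539e+00, 3.13961447e-01, 4.51086020e-02, 1.30360964e+00,
       1.91104972e-05, 1.43122643e+00]), 'qvel': array([-0.00060553, -0.00165573,  0.00265605, -0.00179616, -0.00192872,
       -0.00053506]), 'tau': array([ 2.85175658e-03, -4.81725919e+01,  2.99242830e+01,  1.27364651e-02,
       -1.36044659e-04,  1.24525116e-05]), 'tcp_pos': array([0.19197165, 0.54152913, 0.23048403]), 'orientation': array([-2.63218246e-04,  1.69581961e-01,  9.85515735e-01, -7.90460508e-04]), 'wrist_force': array([ 0.19659023,  0.02210433, -0.67352085]), 'ft_torque': array([-0.06204771,  0.02511171, -0.01084295]), 'finger_gap': 0.08530794606673485} -0.0187
```

View pics/t1.png

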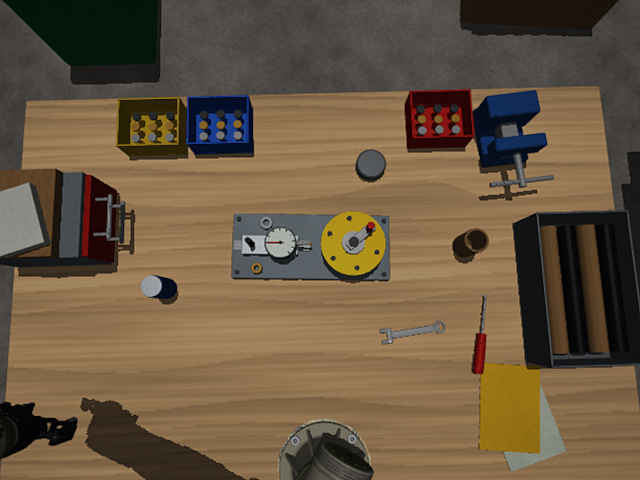

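View pics/s1.png

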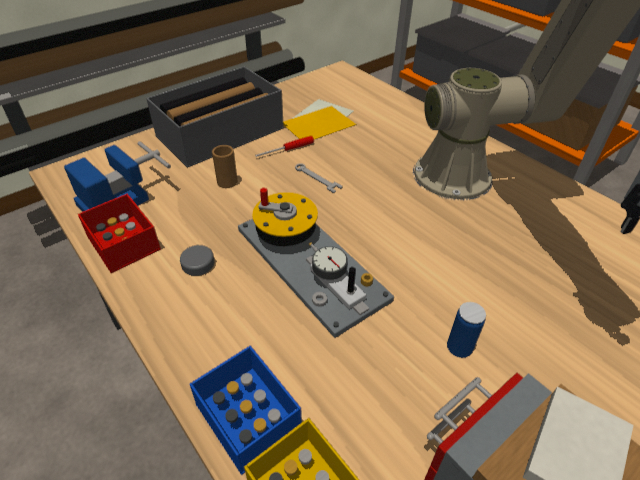

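The top view shows the wheel near (353,243), the knob at (371,227), the dial at (281,242) and the post around (250,243). The bench's +x runs roughly along world +y.

```bash
python3 - <<'E'
from h import *
for n in('top','scene'):
    c=cam(n);P=cloud(c);I=c['image'].astype(int);r,g,b=I[...,0],I[...,1],I[...,2]
    X,Y,Z=P[...,0],P[...,1],P[...,2]
    reg=(X>.3)&(X<.65)&(Y>-.22)&(Y<.26)
    def st(nm,m): 
        print(n,nm,m.sum(),P[m].mean(0).round(4) if m.any() else '',P[m].min(0).round(3),P[m].max(0).round(3))
    ye=reg&(r>150)&(g>120)&(b<90)&(abs(Z-.09)<.012);st('yellow',ye)
    q=P[ye][:,:2]
    (cx,cy),rad=cv2.minEnclosingCircle(q.astype(np.float32));print('circ',cx,cy,rad)
    st('knob',reg&(r>130)&(g<70)&(Z>.115)&(Z<.17))
    st('knobtop',reg&(r>130)&(g<70)&(Z>.148)&(Z<.17))
    dk=reg&(r<70)&(g<70)&(b<70)&(Y>.06)
    st('post',dk&(Z>.05)&(Z<.125)&(Y>.1)); st('posttop',dk&(Z>.108)&(Z<.125)&(Y>.1))
    wh=reg&(r>190)&(g>190)&(b>180)&(abs(Z-.082)<.01);st('dial',wh)
    pl=reg&(abs(Z-.02)<.006)
    print('plate',cv2.minAreaRect(P[pl][:,:2].astype(np.float32)))
    # top crop
    if n=='top': cv2.imwrite('pics/t2.png',cv2.resize(c['image'][195:295,220:400,::-1],None,fx=4.4,fy=4.4,interpolation=cv2.INTER_CUBIC))
E
```

```text
top yellow 2415 [ 0.5427 -0.0834  0.0886] [ 0.468 -0.164  0.08 ] [ 0.623 -0.008  0.096]
circ 0.545516848564148 -0.08525462448596954 0.07925881445407867
top knob 31 [ 0.5776 -0.1243  0.1515] [ 0.571 -0.13   0.148] [ 0.584 -0.118  0.157]
top knobtop 29 [ 0.5775 -0.1246  0.1518] [ 0.571 -0.13   0.149] [ 0.584 -0.118  0.157]
top post 84 [0.5462 0.1436 0.0865] [0.513 0.1   0.05 ] [0.592 0.174 0.12 ]
top posttop 22 [0.5551 0.1687 0.1133] [0.549 0.163 0.108] [0.561 0.174 0.12 ]
top dial 1 [0.5372 0.0637 0.0814] [0.537 0.064 0.081] [0.537 0.064 0.081]
plate ((0.5487114787101746, 0.020593196153640747), (0.40889590978622437, 0.17022915184497833), 87.5102767944336)
scene yellow 1590 [ 0.5469 -0.0761  0.0901] [ 0.465 -0.166  0.085] [ 0.627 -0.004  0.101]
circ 0.5455158352851868 -0.08567021042108536 0.08161833882331848
scene knob 22 [ 0.5794 -0.1234  0.1529] [ 0.572 -0.132  0.148] [ 0.587 -0.116  0.156]
scene knobtop 22 [ 0.5794 -0.1234  0.1529] [ 0.572 -0.132  0.148] [ 0.587 -0.116  0.156]
scene post 376 [0.5654 0.1429 0.0773] [0.527 0.1   0.051] [0.593 0.177 0.118]
scene posttop 40 [0.5583 0.1707 0.1137] [0.551 0.165 0.108] [0.565 0.176 0.118]Traceback (most recent call last):
  File "<stdin>", line 15, in <module>
  File "<stdin>", line 7, in st
    return umr_minimum(a, axis, None, out, keepdims, initial, where)
ValueError: zero-size array to reduction operation minimum which has no identity
```

View pics/t2.png

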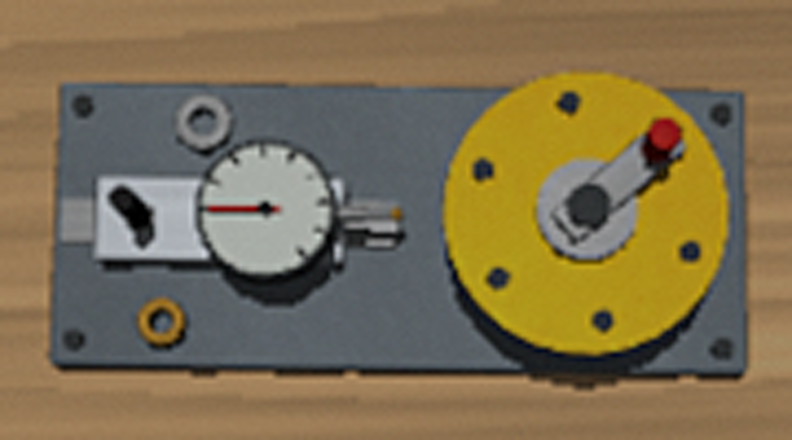

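```bash
cat >> h.py <<'E'
from scipy.spatial.transform import Rotation as Ro
S=np.array([.5455,-.0854]);A=np.radians(87.5);U=np.array([np.cos(A),np.sin(A)]);V=np.array([-U[1],U[0]])
def go(x,y,z,jaw):
    s=env.get_state();w,a,b,c=s['orientation'];R=Ro.from_quat([a,b,c,w]).as_matrix()
    d=R.T@(np.array([x,y,z])-s['tcp_pos']);ja=np.degrees(np.arctan2(R[1,1],R[0,1]))
    sp=(ja-jaw+90)%180-90
    print('t',round(s['clock'],2),'tcp',s['tcp_pos'].round(4),'jaw',ja.round(1),'shift',d.round(4),'spin',sp.round(1),'F',s['wrist_force'].round(1),'gap',round(s['finger_gap'],4),'q6',s['joint_pos'][5].round(2))
E
python3 -m inch '[[[-0.18,-0.088,0],0],[[-0.18,-0.088,0],0],[[-0.18,-0.088,0],0],[[-0.18,-0.088,0],0],[[-0.18,-0.088,0],0]]' 0 30
python3 -m inch '[[[-0.18,-0.088,0],0],[[-0.18,-0.088,0],0],[[-0.18,-0.088,0],0],[[-0.18,-0.088,0],0],[[-0.18,-0.088,0],0]]'
python3 -m inch '[[[0,0,0],7],[[0,0,0],14],[[0,0,0],21],[[0,0,0],28],[[0,0,0],35]]'
python3 -m inch '[[[0,0,0],7],[[0,0,0],14],[[0,0,0],21],[[0,0,0],28],[[0,0,0],35]]'
python3 -c "
from h import *
go(.5565,.170,.15,-2.5)"
```

```text
clock: 0.62
tcp_pos: [0.3335, 0.3966, 0.2307]
orientation: [-0.0, 0.17, 0.985, -0.001]
wrist_force: [0.6, 0.3, 0.6]
finger_gap: 0.0851
clock: 1.03
tcp_pos: [0.4752, 0.2512, 0.2308]
orientation: [0.0, 0.17, 0.985, -0.001]
wrist_force: [0.5, 0.7, -0.3]
finger_gap: 0.0854
clock: 1.45
tcp_pos: [0.4752, 0.2509, 0.2305]
orientation: [0.0, 0.462, 0.887, -0.001]
wrist_force: [-0.1, -0.4, -0.3]
finger_gap: 0.0855
clock: 1.87
tcp_pos: [0.475, 0.2508, 0.2303]
orientation: [0.0, 0.709, 0.705, -0.001]
wrist_force: [0.1, 0.6, 0.2]
finger_gap: 0.0854
t 1.87 tcp [0.475  0.2508 0.2303] jaw -0.3 shift [-0.0802  0.082   0.0803] spin 2.2 F [0.1 0.6 0.2] gap 0.0854 q6 1.91
```

```bash

python3 -m inch '[[[-0.08,0.082,0.05],2.2],[[-0.08,0.082,0.08],2.2],[[-0.08,0.082,0.08],2.2],[[-0.08,0.082,0.08],2.2],[[-0.08,0.082,0.08],2.2]]' >/dev/null
python3 - <<'E'
from h import *
go(.5565,.170,.074,-2.5)
c=cam('scene','s2.png')
cv2.imwrite('pics/s2c.png',cv2.resize(c['image'][170:350,230:430,::-1],None,fx=3.3,fy=3.3,interpolation=cv2.INTER_CUBIC))
E
```

```text
t 2.28 tcp [0.5562 0.1677 0.1467] jaw -2.7 shift [0.0026 0.0006 0.0727] spin -0.2 F [-0.3 -0.5 -0.8] gap 0.0855 q6 1.77
```

View pics/s2c.png

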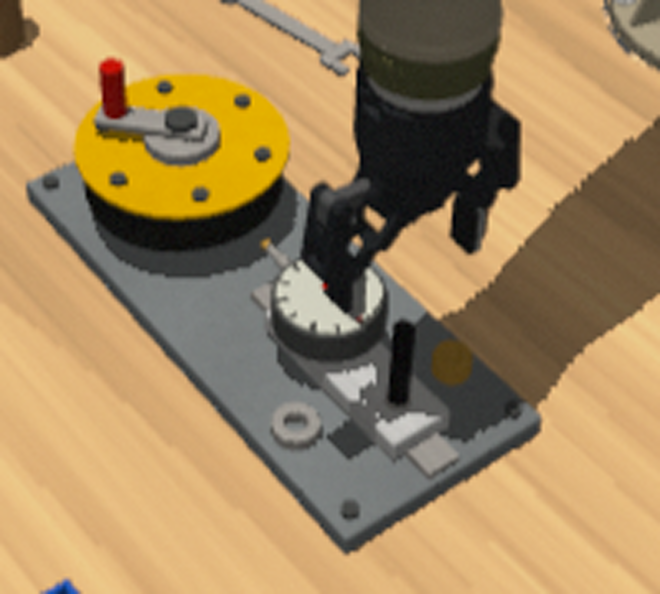

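The post top at (403,325) lies below the midpoint of the finger tips, (345,305) and (468,245). I'll descend and close on it.

```bash

python3 -m inch '[[[0.0025,0.0005,0.03],0],[[0.0025,0.0005,0.06],0],[[0.0025,0.0005,0.073],0],[[0.0025,0.0005,0.073],0]]'
python3 -m inch '[[[0,0,0],0],[[0,0,0],0],[[0,0,0],0],[[0,0,0],0],[[0,0,0],0]]' 1 30
python3 -m inch '[[[0,0,0],0],[[0,0,0],0],[[0,0,0],0],[[0,0,0],0],[[0,0,0],0]]'
python3 -c "
from h import *
go(.5565,.170,.074,-2.5)
c=cam('scene')
cv2.imwrite('pics/s3c.png',cv2.resize(c['image'][170:350,230:430,::-1],None,fx=3.3,fy=3.3,interpolation=cv2.INTER_CUBIC))"
```

```text
clock: 2.67
tcp_pos: [0.553, 0.1722, 0.0735]
orientation: [-0.003, 0.723, 0.691, -0.005]
wrist_force: [0.2, 1.0, 0.6]
finger_gap: 0.0854
clock: 3.08
tcp_pos: [0.5538, 0.1725, 0.0748]
orientation: [-0.002, 0.723, 0.691, -0.004]
wrist_force: [0.2, 0.4, 0.8]
finger_gap: 0.0252
clock: 3.5
tcp_pos: [0.557, 0.1724, 0.0756]
orientation: [-0.0, 0.723, 0.691, -0.002]
wrist_force: [5.6, 1.2, -4.0]
finger_gap: 0.0128
t 3.5 tcp [0.557  0.1724 0.0756] jaw -2.6 shift [-0.0024 -0.0004  0.0016] spin -0.1 F [ 5.6  1.2 -4. ] gap 0.0128 q6 1.78
```

View pics/s3c.png

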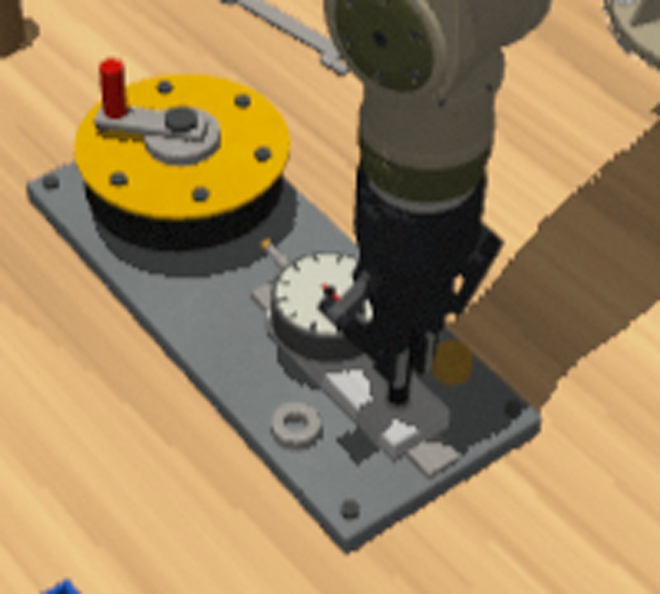

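Gripped, with a gap of 12.8 mm against the 14 mm post. Next I'll push 20 mm and set up needle reading.

```bash
cat >> h.py <<'E'
def needle(n,c0,save=None):
    """rectify the dial plane (bench axes: cols=+U, rows=-V) 0.25 mm/px, PCA on redness"""
    c=cam(n);k=.00025;N=400
    px=[];
    dst=[(0,0),(N,0),(N,N),(0,N)]
    src=[proj(c,[*(c0+U*(a-N/2)*k-V*(b-N/2)*k),.083]) for a,b in dst]
    M=cv2.getPerspectiveTransform(np.float32(src),np.float32(dst))
    im=cv2.warpPerspective(c['image'],M,(N,N),flags=cv2.INTER_CUBIC).astype(float)
    if save: cv2.imwrite('pics/'+save,im[:,:,::-1])
    yy,xx=np.mgrid[:N,:N];r=np.hypot(xx-N/2,yy-N/2)
    w=np.clip(im[...,0]-1.0*np.maximum(im[...,1],im[...,2])-45,0,None)*(r<150)
    wh=(im.min(-1)>120)&(r<190)
    W=w.sum()
    if W<1000: print(n,'needle hidden',W);return
    mx,my=(w*xx).sum()/W,(w*yy).sum()/W
    cxx=(w*(xx-mx)**2).sum()/W;cyy=(w*(yy-my)**2).sum()/W;cxy=(w*(xx-mx)*(yy-my)).sum()/W
    th=.5*np.arctan2(2*cxy,cxx-cyy);d=np.array([np.cos(th),np.sin(th)])
    if d@[mx-N/2,my-N/2]<0:d=-d
    # away from wheel = +U = cols right; clockwise from above
    a=np.arctan2(d[1],d[0])%(2*np.pi)
    m=np.arctan2(my-N/2,mx-N/2)%(2*np.pi)
    L=np.sqrt(max(cxx,cyy))*k*1000
    print(n,'needle %.2f rad = %.2f mm (mean-dir %.2f) mean off %.1f mm, halfspread %.1f, white mean %s'%(a,a*2,m,np.hypot(mx-N/2,my-N/2)*k*1000,L,[wh.mean().round(3)]))
    return a
E
python3 -m inch '[[[-0.006,0,0],0],[[-0.012,0,0],0],[[-0.018,0,0],0],[[-0.020,0,0],0],[[-0.020,0,0],0]]'
python3 - <<'E'
from h import *
go(.557,.1724,.0755,-2.5)
s=env.get_state()['tcp_pos'][:2]
c0=s-.076*U
print(c0)
for n in('top','scene'): needle(n,c0,'n1_%s.png'%n)
a=cv2.imread('pics/n1_top.png');b=cv2.imread('pics/n1_scene.png');cv2.imwrite('pics/n1.png',np.hstack([a,b]))
E
```

```text
clock: 3.97
tcp_pos: [0.5563, 0.153, 0.0756]
orientation: [-0.001, 0.723, 0.691, -0.001]
wrist_force: [1.0, 3.7, -2.5]
finger_gap: 0.0131
t 3.97 tcp [0.5563 0.153  0.0756] jaw -2.6 shift [ 0.0194 -0.0001  0.0001] spin -0.1 F [ 1.   3.7 -2.5] gap 0.0131 q6 1.75
[0.55295041 0.07710362]
top needle 6.27 rad = 12.54 mm (mean-dir 6.22) mean off 13.0 mm, halfspread 9.5, white mean [np.float64(0.401)]
scene needle 3.16 rad = 6.31 mm (mean-dir 3.18) mean off 4.7 mm, halfspread 6.2, white mean [np.float64(0.273)][ WARN:0@0.558] global loadsave.cpp:1063 imwrite_ Unsupported depth image for selected encoder is fallbacked to CV_8U.
```

View pics/n1.png

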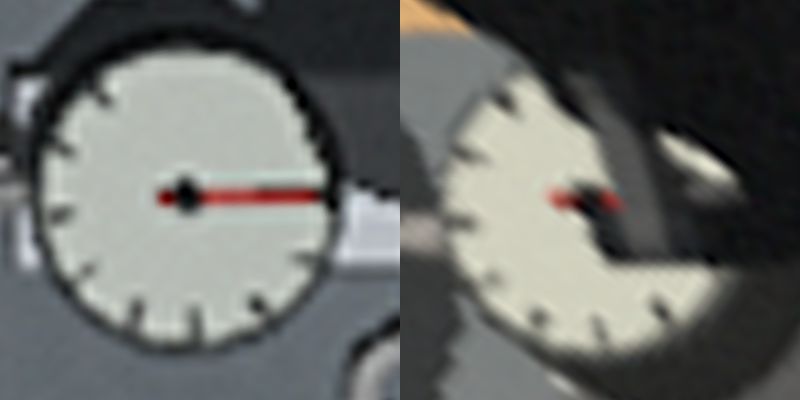

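The top view reads the dial fully: hub at (185,195), needle at 0. Contact should be about 7 mm further.

```bash

python3 -m inch '[[[-0.003,0,0],0],[[-0.006,0,0],0],[[-0.008,0,0],0],[[-0.008,0,0],0],[[-0.008,0,0],0]]'
python3 - <<'E'
from h import *
s=env.get_state()['tcp_pos'][:2]
needle('top',s-.0795*U)
E
```

```text
clock: 4.48
tcp_pos: [0.5559, 0.1455, 0.0756]
orientation: [-0.001, 0.723, 0.691, -0.001]
wrist_force: [2.4, 5.0, -3.3]
finger_gap: 0.0131
top needle 6.27 rad = 12.54 mm (mean-dir 6.24) mean off 17.3 mm, halfspread 9.1, white mean [np.float64(0.403)]
```

```bash

python3 -m inch '[[[-0.001,0,0],0],[[-0.002,0,0],0],[[-0.002,0,0],0],[[-0.002,0,0],0]]'
python3 - <<'E'
from h import *
s=env.get_state()['tcp_pos'][:2]
needle('top',s-.0795*U,'n3.png')
E
python3 -m inch '[[[-0.001,0,0],0],[[-0.002,0,0],0],[[-0.002,0,0],0],[[-0.002,0,0],0]]'
python3 - <<'E'
from h import *
s=env.get_state()['tcp_pos'][:2]
needle('top',s-.0795*U,'n4.png')
E
```

```text
clock: 4.87
tcp_pos: [0.5559, 0.144, 0.0757]
orientation: [-0.001, 0.723, 0.691, -0.001]
wrist_force: [1.0, 5.6, -2.8]
finger_gap: 0.013
top needle 0.25 rad = 0.51 mm (mean-dir 0.21) mean off 16.1 mm, halfspread 9.5, white mean [np.float64(0.397)]
clock: 5.25
tcp_pos: [0.5558, 0.1428, 0.0756]
orientation: [-0.001, 0.723, 0.691, -0.0]
wrist_force: [1.4, 5.8, -2.4]
finger_gap: 0.0133
top needle 0.88 rad = 1.76 mm (mean-dir 0.84) mean off 15.4 mm, halfspread 7.0, white mean [np.float64(0.4)][ WARN:0@0.533] global loadsave.cpp:1063 imwrite_ Unsupported depth image for selected encoder is fallbacked to CV_8U.
[ WARN:0@0.570] global loadsave.cpp:1063 imwrite_ Unsupported depth image for selected encoder is fallbacked to CV_8U.
```

```bash

python3 -m inch '[[[-0.001,0,0],0],[[-0.0018,0,0],0],[[-0.0018,0,0],0],[[-0.0018,0,0],0]]'
python3 -m inch '[[[0,0,0],0],[[0,0,0],0],[[0,0,0],0],[[0,0,0],0]]' 0
python3 - <<'E'
from h import *
s=env.get_state()['tcp_pos'][:2]
print('c0',s-.0795*U)
needle('top',s-.0795*U)
go(.5785,-.124,.17,0)
c=cam('top');P=cloud(c);I=c['image'].astype(int)
m=(P[...,2]>.148)&(P[...,2]<.17)&(I[...,0]>130)&(I[...,1]<70)&(P[...,0]>.4)&(P[...,0]<.7)
print(P[m].mean(0))
E
```

```text
clock: 5.63
tcp_pos: [0.5558, 0.1417, 0.0757]
orientation: [-0.002, 0.722, 0.692, 0.0]
wrist_force: [1.8, 7.4, -2.9]
finger_gap: 0.0128
clock: 5.97
tcp_pos: [0.5559, 0.1413, 0.0759]
orientation: [-0.001, 0.722, 0.691, 0.0]
wrist_force: [0.3, 0.6, 0.5]
finger_gap: 0.0609
c0 [0.55242214 0.06185422]
top needle 1.34 rad = 2.69 mm (mean-dir 1.32) mean off 16.4 mm, halfspread 8.8, white mean [np.float64(0.396)]
t 6.02 tcp [0.5559 0.1413 0.0759] jaw -2.5 shift [-0.2639  0.0341 -0.0947] spin -2.5 F [-0.1 -0.2 -0.7] gap 0.068 q6 1.72
[0.56969392 0.04379074 0.15248576]
```

```bash

python3 -m inch '[[[0,0,-0.04],0],[[0,0,-0.08],0],[[0,0,-0.115],0],[[0,0,-0.115],0]]' 0 >/dev/null
python3 -m inch '[[[-0.04,0.005,0],0],[[-0.08,0.010,0],0],[[-0.12,0.015,0],0],[[-0.16,0.02,0],0],[[-0.2,0.025,0],0]]' >/dev/null
python3 -m inch '[[[-0.04,0.005,0],0],[[-0.064,0.009,0],0],[[-0.064,0.009,0],0],[[-0.064,0.009,0],0]]'
python3 - <<'E'
from h import *
go(.5785,-.124,.118,-2.5)
needle('top',np.array([.55242,.06185]))
needle('scene',np.array([.55242,.06185]))
c=cam('scene')
cv2.imwrite('pics/s4c.png',cv2.resize(c['image'][140:350,200:430,::-1],None,fx=2.8,fy=2.8,interpolation=cv2.INTER_CUBIC))
E
```

```text
clock: 7.15
tcp_pos: [0.582, -0.1275, 0.1979]
orientation: [0.003, 0.724, 0.69, 0.005]
wrist_force: [-0.0, 0.3, -0.1]
finger_gap: 0.0856
t 7.15 tcp [ 0.582  -0.1275  0.1979] jaw -2.7 shift [ 0.003  -0.0045  0.0799] spin -0.2 F [-0.   0.3 -0.1] gap 0.0856 q6 1.26
top needle 1.34 rad = 2.69 mm (mean-dir 1.32) mean off 16.5 mm, halfspread 8.8, white mean [np.float64(0.417)]
scene needle 1.36 rad = 2.72 mm (mean-dir 1.33) mean off 15.7 mm, halfspread 9.3, white mean [np.float64(0.395)]
```

View pics/s4c.png

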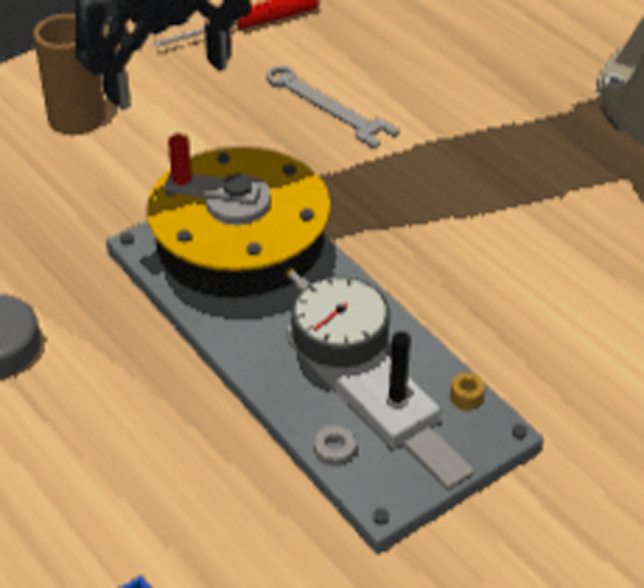

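Both cameras read 2.7 mm and the carriage stayed put. The knob at (180,150) is below the open fingers, so I'll descend.

```bash

python3 -m inch '[[[0.003,-0.0045,0.03],0],[[0.003,-0.0045,0.06],0],[[0.003,-0.0045,0.078],0],[[0.003,-0.0045,0.078],0],[[0.003,-0.0045,0.078],0]]' >/dev/null
python3 -m inch '[[[0,0,0],0],[[0,0,0],0],[[0,0,0],0],[[0,0,0],0],[[0,0,0],0]]' 1 40
python3 -m inch '[[[0,0,0],0],[[0,0,0],0],[[0,0,0],0],[[0,0,0],0]]'
python3 - <<'E'
from h import *
go(.5785,-.124,.118,-2.5)
needle('top',np.array([.55242,.06185]))
needle('scene',np.array([.55242,.06185]))
E
```

```text
clock: 8.13
tcp_pos: [0.5782, -0.1198, 0.1206]
orientation: [0.002, 0.721, 0.693, 0.005]
wrist_force: [-0.9, -0.1, -0.1]
finger_gap: 0.0253
clock: 8.47
tcp_pos: [0.5781, -0.1198, 0.1207]
orientation: [0.002, 0.721, 0.693, 0.005]
wrist_force: [-0.8, 1.5, 2.2]
finger_gap: 0.0168
t 8.47 tcp [ 0.5781 -0.1198  0.1207] jaw -2.3 shift [-0.0042  0.0006  0.0027] spin 0.2 F [-0.8  1.5  2.2] gap 0.0168 q6 1.27
top needle 1.34 rad = 2.69 mm (mean-dir 1.32) mean off 16.3 mm, halfspread 8.8, white mean [np.float64(0.42)]
scene needle 1.36 rad = 2.72 mm (mean-dir 1.33) mean off 15.7 mm, halfspread 9.3, white mean [np.float64(0.398)]
```

Knob gripped (gap 16.8 mm). I'll work out arcs of 30° per call.

```bash
cat >> h.py <<'E'
D0=np.array([.55242,.06185]);C=S+np.array([0,.0036])
def ang():
    s=env.get_state();return np.degrees(np.arctan2(*(s['tcp_pos'][:2]-C)[::-1])),np.hypot(*(s['tcp_pos'][:2]-C))
def arcs(step,n,sub=3,first=None):
    s=env.get_state();w,a,b,c=s['orientation'];R=Ro.from_quat([a,b,c,w]).as_matrix()
    ph,r=ang();p=s['tcp_pos'][:2];print('t %.2f phi %.1f r %.4f F %s z %.4f gap %.4f'%(s['clock'],ph,r,s['wrist_force'].round(1),s['tcp_pos'][2],s['finger_gap']))
    for i in range(n):
        out=[]
        for k in range(1,sub+1):
            t=np.radians(ph+step*k/sub);q=C+.05*np.array([np.cos(t),np.sin(t)])
            d=R.T@np.array([*(q-p),0]);out.append([round(d[0],4),round(d[1],4)])
        print(ph+step,out);ph+=step;p=q
def look():
    print('phi %.1f r %.4f'%ang(),env.get_state()['wrist_force'].round(1));needle('top',D0);needle('scene',D0)
E
python3 -c "
from h import *
arcs(30,6)"
```

```text
t 8.57 phi -49.4 r 0.0501 F [-0.7  0.8  2.2] z 0.1207 gap 0.0169
-19.434729689828934 [[np.float64(0.0065), np.float64(0.0058)], [np.float64(0.0139), np.float64(0.0104)], [np.float64(0.022), np.float64(0.0137)]]
10.565270310171066 [[np.float64(0.0085), np.float64(0.0018)], [np.float64(0.0172), np.float64(0.0021)], [np.float64(0.0259), np.float64(0.0009)]]
40.565270310171066 [[np.float64(0.0083), np.float64(-0.0027)], [np.float64(0.016), np.float64(-0.0068)], [np.float64(0.0229), np.float64(-0.0121)]]
70.56527031017106 [[np.float64(0.0058), np.float64(-0.0065)], [np.float64(0.0105), np.float64(-0.0138)], [np.float64(0.0138), np.float64(-0.0219)]]
100.56527031017106 [[np.float64(0.0018), np.float64(-0.0085)], [np.float64(0.0021), np.float64(-0.0172)], [np.float64(0.0009), np.float64(-0.0259)]]
130.56527031017106 [[np.float64(-0.0027), np.float64(-0.0083)], [np.float64(-0.0068), np.float64(-0.016)], [np.float64(-0.0121), np.float64(-0.0229)]]
```

```bash

python3 -m inch '[[[0.0065,0.0058,0],0],[[0.0139,0.0104,0],0],[[0.022,0.0137,0],0],[[0.022,0.0137,0],0],[[0.022,0.0137,0],0]]' >/dev/null
python3 -c "
from h import *
look();arcs(30,2)"
```

```text
phi -18.5 r 0.0507 [ 3.7  2.5 -0.2]
top needle 1.62 rad = 3.23 mm (mean-dir 1.56) mean off 17.5 mm, halfspread 9.4, white mean [np.float64(0.42)]
scene needle 1.61 rad = 3.22 mm (mean-dir 1.58) mean off 16.5 mm, halfspread 9.1, white mean [np.float64(0.399)]
t 9.08 phi -18.6 r 0.0507 F [ 3.8  3.1 -2. ] z 0.1209 gap 0.0169
11.44155969585557 [[np.float64(0.0087), np.float64(0.0011)], [np.float64(0.0174), np.float64(0.0013)], [np.float64(0.0261), np.float64(-0.0001)]]
41.441559695855574 [[np.float64(0.0083), np.float64(-0.0028)], [np.float64(0.0159), np.float64(-0.007)], [np.float64(0.0227), np.float64(-0.0124)]]
```

```bash

python3 -m inch '[[[0.0087,0.0011,0],0],[[0.0174,0.0013,0],0],[[0.0261,-0.0001,0],0],[[0.0261,-0.0001,0],0]]' >/dev/null
python3 -c "
from h import *
look()"
python3 -m inch '[[[0.0083,-0.0028,0],0],[[0.0159,-0.007,0],0],[[0.0227,-0.0124,0],0],[[0.0227,-0.0124,0],0]]' >/dev/null
python3 -c "
from h import *
look();arcs(30,3)"
```

```text
phi 12.2 r 0.0511 [ 5.1  2.2 -3.6]
top needle 2.36 rad = 4.72 mm (mean-dir 2.32) mean off 13.3 mm, halfspread 6.1, white mean [np.float64(0.405)]
scene needle 2.36 rad = 4.71 mm (mean-dir 2.34) mean off 17.4 mm, halfspread 6.9, white mean [np.float64(0.403)]
phi 43.0 r 0.0514 [-0.4  1.8 -0.1]
top needle 1.45 rad = 2.90 mm (mean-dir 1.41) mean off 16.1 mm, halfspread 8.2, white mean [np.float64(0.267)]
scene needle 1.45 rad = 2.90 mm (mean-dir 1.41) mean off 15.0 mm, halfspread 8.6, white mean [np.float64(0.402)]
t 9.95 phi 42.9 r 0.0513 F [-0.2  5.4  0.4] z 0.1209 gap 0.0166
72.90760190851556 [[np.float64(0.0047), np.float64(-0.0076)], [np.float64(0.009), np.float64(-0.0152)], [np.float64(0.012), np.float64(-0.0234)]]
102.90760190851556 [[np.float64(0.0015), np.float64(-0.0086)], [np.float64(0.0015), np.float64(-0.0173)], [np.float64(-0.0001), np.float64(-0.0259)]]
132.90760190851557 [[np.float64(-0.003), np.float64(-0.0082)], [np.float64(-0.0074), np.float64(-0.0157)], [np.float64(-0.013), np.float64(-0.0224)]]
```

```bash

python3 -m inch '[[[0.0047,-0.0076,0],0],[[0.009,-0.0152,0],0],[[0.012,-0.0234,0],0],[[0.012,-0.0234,0],0]]' >/dev/null
python3 -c "
from h import *
look()"
python3 -m inch '[[[0.0015,-0.0086,0],0],[[0.0015,-0.0173,0],0],[[-0.0001,-0.0259,0],0],[[-0.0001,-0.0259,0],0]]' >/dev/null
python3 -c "
from h import *
look();arcs(30,3)"
```

```text
phi 74.1 r 0.0510 [-0.1  6.   1.7]
top needle 1.35 rad = 2.70 mm (mean-dir 1.31) mean off 16.7 mm, halfspread 7.9, white mean [np.float64(0.244)]
scene needle 1.36 rad = 2.72 mm (mean-dir 1.33) mean off 16.4 mm, halfspread 9.2, white mean [np.float64(0.401)]
phi 104.9 r 0.0506 [-1.8 -1.   1. ]
top needle 1.60 rad = 3.20 mm (mean-dir 1.51) mean off 17.4 mm, halfspread 8.8, white mean [np.float64(0.34)]
scene needle 1.57 rad = 3.14 mm (mean-dir 1.53) mean off 16.1 mm, halfspread 9.6, white mean [np.float64(0.402)]
t 10.82 phi 104.8 r 0.0507 F [-4.2 -1.7  2.6] z 0.1207 gap 0.0170
134.80204215606943 [[np.float64(-0.004), np.float64(-0.0079)], [np.float64(-0.0086), np.float64(-0.0153)], [np.float64(-0.0144), np.float64(-0.0217)]]
164.80204215606943 [[np.float64(-0.0069), np.float64(-0.0054)], [np.float64(-0.0146), np.float64(-0.0094)], [np.float64(-0.0229), np.float64(-0.0121)]]
194.80204215606943 [[np.float64(-0.0086), np.float64(-0.0012)], [np.float64(-0.0173), np.float64(-0.0009)], [np.float64(-0.0259), np.float64(0.0009)]]
```

```bash

python3 -m inch '[[[-0.004,-0.0079,0],0],[[-0.0064,-0.0118,0],0],[[-0.0064,-0.0118,0],0],[[-0.0064,-0.0118,0],0]]' >/dev/null
python3 -c "
from h import *
look()"
python3 -m inch '[[[-0.004,-0.0052,0],0],[[-0.008,-0.0101,0],0],[[-0.008,-0.0101,0],0],[[-0.008,-0.0101,0],0]]' >/dev/null
python3 -c "
from h import *
look();arcs(15,4,2)"
```

```text
phi 120.5 r 0.0502 [-1.9  2.4  4.6]
top needle 2.44 rad = 4.88 mm (mean-dir 2.43) mean off 15.7 mm, halfspread 7.2, white mean [np.float64(0.399)]
scene needle 2.42 rad = 4.85 mm (mean-dir 2.42) mean off 15.7 mm, halfspread 7.1, white mean [np.float64(0.403)]
phi 135.4 r 0.0499 [-1.1 -0.2  2.4]
top needle 2.94 rad = 5.89 mm (mean-dir 2.97) mean off 15.7 mm, halfspread 9.4, white mean [np.float64(0.416)]
scene needle 2.94 rad = 5.88 mm (mean-dir 2.95) mean off 16.1 mm, halfspread 9.6, white mean [np.float64(0.407)]
t 11.68 phi 135.4 r 0.0499 F [-1.2 -1.2  3. ] z 0.1207 gap 0.0164
150.3694885590294 [[np.float64(-0.005), np.float64(-0.0042)], [np.float64(-0.0106), np.float64(-0.0075)]]
165.3694885590294 [[np.float64(-0.006), np.float64(-0.0026)], [np.float64(-0.0123), np.float64(-0.0044)]]
180.3694885590294 [[np.float64(-0.0065), np.float64(-0.001)], [np.float64(-0.013), np.float64(-0.0011)]]
195.3694885590294 [[np.float64(-0.0065), np.float64(0.0007)], [np.float64(-0.0128), np.float64(0.0023)]]
```

```bash

python3 -m inch '[[[-0.005,-0.0042,0],0],[[-0.0106,-0.0075,0],0],[[-0.0106,-0.0075,0],0],[[-0.0106,-0.0075,0],0]]' >/dev/null
python3 -c "
from h import *
look()"
python3 -m inch '[[[-0.006,-0.0026,0],0],[[-0.0123,-0.0044,0],0],[[-0.0123,-0.0044,0],0],[[-0.0123,-0.0044,0],0]]' >/dev/null
python3 -c "
from h import *
look();arcs(15,4,2)"
```

```text
phi 150.7 r 0.0495 [-0.1 -1.8  3.2]
top needle 3.08 rad = 6.16 mm (mean-dir 3.14) mean off 15.6 mm, halfspread 8.0, white mean [np.float64(0.415)]
scene needle 3.09 rad = 6.17 mm (mean-dir 3.09) mean off 16.7 mm, halfspread 9.2, white mean [np.float64(0.409)]
phi 166.3 r 0.0492 [ 1.  -1.1  2.9]
top needle 2.83 rad = 5.65 mm (mean-dir 2.85) mean off 15.1 mm, halfspread 9.6, white mean [np.float64(0.416)]
scene needle 2.85 rad = 5.69 mm (mean-dir 2.84) mean off 17.3 mm, halfspread 9.7, white mean [np.float64(0.402)]
t 12.55 phi 166.3 r 0.0492 F [ 0.8 -1.4  2.9] z 0.1206 gap 0.0169
181.34949692322724 [[np.float64(-0.0063), np.float64(-0.0017)], [np.float64(-0.0129), np.float64(-0.0017)]]
196.34949692322724 [[np.float64(-0.0065), np.float64(0.0008)], [np.float64(-0.0128), np.float64(0.0025)]]
211.34949692322724 [[np.float64(-0.006), np.float64(0.0025)], [np.float64(-0.0117), np.float64(0.0058)]]
226.34949692322724 [[np.float64(-0.0052), np.float64(0.004)], [np.float64(-0.0098), np.float64(0.0086)]]
```

The main spot is clear: it peaks about 3.5 mm above the 2.69 mm base near phi 148.6°. The lesser spot is 2 mm high near phi 9°, which is 140° away as it should be. Now back below the peak, then approach it forward.

```bash

python3 -c "
from h import *
arcs(-28,1,4)"
```

```text
t 12.55 phi 166.3 r 0.0492 F [ 0.8 -1.4  2.9] z 0.1206 gap 0.0169
138.34949692322724 [[np.float64(0.0061), np.float64(0.0008)], [np.float64(0.0117), np.float64(0.003)], [np.float64(0.0171), np.float64(0.006)], [np.float64(0.022), np.float64(0.0096)]]
```

```bash

python3 -m inch '[[[0.0061,0.0013,0],0],[[0.0117,0.0035,0],0],[[0.0171,0.0065,0],0],[[0.022,0.0101,0],0],[[0.022,0.0101,0],0]]' >/dev/null
python3 -m inch '[[[0,0,0],0],[[0,0,0],0]]' >/dev/null
python3 -c "
from h import *
look();p=ang()[0];arcs(148.6-p,1,3)"
```

```text
phi 137.0 r 0.0499 [ 0.1 -0.3  1.6]
top needle 2.97 rad = 5.94 mm (mean-dir 3.01) mean off 14.5 mm, halfspread 9.1, white mean [np.float64(0.416)]
scene needle 2.97 rad = 5.94 mm (mean-dir 2.98) mean off 15.4 mm, halfspread 9.3, white mean [np.float64(0.409)]
t 13.23 phi 137.1 r 0.0499 F [ 0.8 -0.5  2.6] z 0.1207 gap 0.0169
148.6 [[np.float64(-0.0025), np.float64(-0.0022)], [np.float64(-0.0053), np.float64(-0.0041)], [np.float64(-0.0082), np.float64(-0.0058)]]
```

```bash

python3 -m inch '[[[-0.0025,-0.0022,0],0],[[-0.0053,-0.0041,0],0],[[-0.0082,-0.0058,0],0],[[-0.0082,-0.0058,0],0],[[-0.0082,-0.0058,0],0]]' >/dev/null
python3 -m inch '[[[0,0,0],0],[[0,0,0],0]]' >/dev/null
python3 -c "
from h import *
look()"
python3 -m inch '[[[0,0,0],0],[[0,0,0],0],[[0,0,0],0],[[0,0,0],0],[[0,0,0],0]]' 0
python3 -m inch '[[[0,0,0],0],[[0,0,0],0],[[0,0,0],0]]' 0
python3 -c "
from h import *
look()
c=cam('top');I=c['image'].astype(int);P=cloud(c)"
```

```text
phi 148.8 r 0.0496 [ 2.2 -0.8  1.2]
top needle 3.09 rad = 6.19 mm (mean-dir 3.14) mean off 16.7 mm, halfspread 8.4, white mean [np.float64(0.414)]
scene needle 3.09 rad = 6.18 mm (mean-dir 3.09) mean off 17.4 mm, halfspread 9.1, white mean [np.float64(0.407)]
clock: 14.33
tcp_pos: [0.5027, -0.056, 0.1204]
orientation: [0.001, 0.721, 0.693, 0.006]
wrist_force: [0.8, 0.5, 1.0]
finger_gap: 0.0763
clock: 14.58
tcp_pos: [0.5026, -0.056, 0.1204]
orientation: [0.001, 0.721, 0.693, 0.005]
wrist_force: [0.0, 0.2, 0.5]
finger_gap: 0.0856
phi 148.9 r 0.0500 [0.  0.2 0.5]
top needle 3.10 rad = 6.19 mm (mean-dir 3.14) mean off 16.6 mm, halfspread 8.5, white mean [np.float64(0.414)]
scene needle 3.09 rad = 6.18 mm (mean-dir 3.09) mean off 17.2 mm, halfspread 9.3, white mean [np.float64(0.41)]
```

Released, with the needle at 6.19 mm. I'll lift clear, check and hand in.

```bash

python3 -m inch '[[[0,0,-0.03],0],[[0,0,-0.06],0],[[0,0,-0.1],0],[[0,0,-0.1],0],[[0,0,-0.1],0]]'
python3 -m inch '[[[0,0,0],0],[[0,0,0],0],[[0,0,0],0]]' >/dev/null
python3 - <<'E'
from h import *
look();c=cam('scene')
cv2.imwrite('pics/s5c.png',cv2.resize(c['image'][140:350,200:430,::-1],None,fx=2.8,fy=2.8,interpolation=cv2.INTER_CUBIC))
E
```

```text
clock: 15.15
tcp_pos: [0.5036, -0.0571, 0.2231]
orientation: [0.004, 0.721, 0.693, 0.007]
wrist_force: [0.3, -0.5, 0.0]
finger_gap: 0.0856
phi 149.7 r 0.0493 [-0.  -0.5  0.3]
top needle 3.10 rad = 6.19 mm (mean-dir 3.14) mean off 16.6 mm, halfspread 8.5, white mean [np.float64(0.413)]
scene needle 3.09 rad = 6.18 mm (mean-dir 3.09) mean off 17.3 mm, halfspread 9.2, white mean [np.float64(0.401)]
```

View pics/s5c.png

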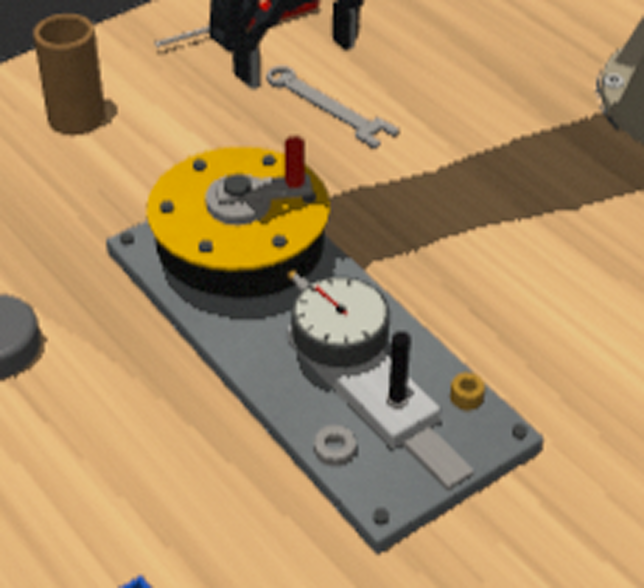

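The gripper is clear of the knob at (295,160). The needle at (325,295) points towards the wheel, and the bearing and spacer are where they were.

```bash
python3 -c "
from workcell import env
print(env.hand_in())"
```

```text
the job is handed in; nothing more can be done
None
```

The wheel is standing still with the tyre's highest spot under the plunger, the gripper has let go and lifted clear, and the job is handed in at about 15 s of the 61 s allowed.

- **Indicator:** I slid it up by its post until the plunger was 2.7 mm in on the round part of the tyre.
- **Search:** I led the crank through about 216° rather than a full turn.
    - The lesser spot showed up about 2 mm high with the crank near 9°.
    - The main spot showed up 3.5 mm high near 148.6°. The 140° gap and both heights match the description, so I saw no need to go further round.
- **Final position:** I backed off and came up to the peak, stopping at 148.8°.
- **Last checks:** after letting go and lifting off, the needle still read 6.19 mm from the top camera and 6.18 mm from the scene camera. The expected peak was 2.69 + 3.5 = 6.19 mm. The deepest reading leaves 1.8 mm before the plunger's stop.
- **Bystanders:** the bearing, spacer, spanner and cardboard core looked undisturbed in the last picture. The can was outside that view and the castor and screwdriver were only partly in it. The arm passed well above the can and went nowhere near the other two.

No check failed. One uncertainty remains: the crank angle is good to about 1 to 2°, because the peak is flat.

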